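Crimp a vial through the press guard

ROBOT

A 6-joint arm with a two-finger parallel gripper is mounted at the origin on the work surface. World frame = base frame: x ahead of the robot, y to its left, z up, the work surface at z = 0. Lengths are in m, angles in degrees, forces in N, time in s.
With the tool pointing down it reaches from about 0.4 to 0.825 m from the base axis. Payload 7 kg.
Tool frame: the origin (TCP) lies at the very end of the fingers, on their centre line; the grasp point (between the pads) lies 19 mm behind it (r.hold_point_z is the distance from the TCP to the grasp point, in m); z points along the fingers, y is the direction in which the jaws open and shut (so a half turn about z gives the same grasp; the last joint's range is limited). The gripper opens to 88 mm and grips with 3 to 60 N. Pads are 19 mm wide; open, the fingers measure 130 mm over their backs; the gripper's body (78 mm by 193 mm) begins 47 mm behind the grasp point.
Start: joints at [16.507, 20.546, 0.682, 0, -70.136, -16.507], TCP at [0.675, -0, 0.227] pointing down, gripper open.
Joint ranges: [-176.03, 176.03], [-82.01, 121.73], [-58.28, 71.71], [-173.87, 95.51], [-174.79, -0.11], [-173.66, 173.66]. Speed limits (degrees/s): [136.94, 136.94, 172.46, 180, 180, 180].

INTERFACE

Orientations are given as [roll, pitch, yaw] about the fixed x, y, z axes, in that order (R = Rz(yaw) Ry(pitch) Rx(roll)).
In Python, from plant import r gives the robot as it stands. The module is installed in compiled form; this text tells all that it offers.
- The arm moves only by the shell command python3 -m inch 'ROWS' [FORCE]. ROWS is text: rows parted by semicolons, each of 7 numbers parted by spaces: the shift along the tool's x, y, z in m, then the turn, a rotation vector about the tool's x, y, z in rad, then the opening, from 0 (shut) to 1 (fully open). In form: tx ty tz ax ay az jaw; .... A call has 1 to 20 rows; each row shifts and turns the commanded pose from where the row before left it, along the tool's axes as they then stand; what a row does not reach is not made up. A row lasts 1/12 s, in which the tool goes at most 41.7 mm and 7.16 degrees, less where a joint would pass 70% of its speed; a pose out of reach is approached as far as the arm can. A call with a gripper value outside its range is refused whole. The fingers move at their own pace and stop on an object; FORCE is the grip in N (left out, the last holds). Time passes only in rows, so rows that do not move let the fingers close. It gives the time, the measured TCP pose, the force and the opening at its end, in the units of the state.
- r.get_state(): the state, without advancing time (a new reading comes with each control period).
- r.capture(name): name is "scene" or "side" or "wrist"; returns the picture (480x640x3 uint8, red, green, blue); there is no depth.
- r.camera_params(name): a dict with "vfov" (degrees; the focal length in pixels is half the picture's height over the tangent of half this angle, whatever the lens; pixels are square), "cx", "cy" (the principal point, pixels), "distortion" ([k1, k2, p1, p2, k3] as OpenCV has them; the pictures are not rectified), "R" (3x3) and "t" (3): a world point X has camera coordinates R X + t. Camera axes: x right, y down, z forward; pixel columns grow to the right and rows downward; lengths in m; the calibration is good to about 2 mm. A picture is of the moment at which its call begins: read the wrist's pose just before it. camera_params takes no time and is no camera call; for the wrist camera it gives the pose at the moment of the call.
- r.close_job(): hands the job in, once; it reports no verdict.
Trained networks look in the newest picture that a camera, given by its name, has taken for a name from the list of things; names that differ only in an ending like _2 or _b are one class to them, and where a whole thing is asked for, a point or a joint stands for the part that bears it (a point fixed in the world has none). Each returns a list of dicts, best first, with "p" (0 to 1); they miss things now and then, are a little off and sometimes report something else, mostly with a low value. They report only what shows in the picture. A call takes as long as a camera call. They do not tell look-alikes from the thing itself.
- r.recognise(target, camera): "xy" ([column, row] in pixels, amid what is visible of it).
The state is a dict: "time_s": time; "joints": joint angles; "qd": joint speeds; "joint_torque": joint torques, N m; "tcp_pos": TCP position; "eef_rot": TCP orientation; "contact_force": force on the tool from outside, world axes, zero at the start; "moment": the same for the moment, N m; "gripper_width": finger opening in m.
Only numpy, scipy, OpenCV 4.12 (cv2) and the standard library are available. Lean on these libraries where they do the work, as an engineer would, in place of code of your own. Each camera call takes 0.05 s, during which the arm holds its last target.

TASK

With the fingertips, push the loaded vial carrier along its guide until it is fully home against the stop under the press; then reach down through the guard window above the broad flat paddle and press that lever fully down, keep it down for a full second, let it spring back up and withdraw. Never touch the guard, leave the slim ball-ended eject lever alone, do not lift the carrier or the vial or tip the vial, and leave everything else where it stands.

Things in the scene. Friction and masses are not known exactly. Their poses are not given: they have to be found in the camera images.
- press: Dark grey base of a small vial-crimping press, fixed to the bench, turned up to 0.25 rad. Origin on the bench under the guard's front edge, on the centre line; x runs along the guide away from the robot, y left, z up. Two guide rails (tops 18 mm above the bench) lie on a tongue 74 mm wide reaching 165 mm towards the robot from the origin. Stop, ram and two levers are under the guard.
- guard: Bare steel guard over the rear of the press, origin and axes as press. A 3 mm sheet, top 112 mm above the bench, x -5 to 118 mm, y -120 to 120 mm, with two square windows 72 by 72 mm centred at x = 45, y = +68 and -68 mm, one straight above each lever's end. Wire fencing below closes all sides but the middle of the front, where the carrier runs in. Not to be touched.
- carrier: Loose aluminium carrier in the guide: plate 140 by 50 by 8 mm, origin at the centre of its underside (8 mm above the bench), x along its length away from the robot. At x = +50 mm a white ring, 36 mm across, 13 mm high, holds the vial. Starts 45 to 70 mm short of home; slides along press x at under 6 N. Home, against a rigid stop, when its origin is at x = 0 of press.
- carrier_tab (a point): Middle of the near face of the carrier's upright push tab: the tab is 44 mm wide, 8 mm thick, its top 54 mm and this point 33 mm above the bench. 70 mm nearer the robot than the carrier's origin, so at home still 65 mm in front of the guard.
- vial: Loose glass vial with aluminium cap, 22 mm diameter, 50 mm tall, standing upright in the carrier's ring. Origin at the centre of its underside, z up its axis.
- crimp_lever (a joint): Crimp lever, the one with the broad flat square paddle, in the left or the right window. Angle in rad: 0 at rest (paddle level), 0.3 fully down against its stop. A spring returns it; pressed at the paddle's middle it takes about 2 N to start and 7 N fully down. It also lowers the ram onto the vial.
- crimp_pad (a point): Middle of the upper face of the crimp lever's paddle (34 by 34 mm). At rest 88 mm above the bench, 24 mm below the guard's top face, under the centre of its window; it moves down 16 mm when fully pressed. The hinge lies 55 mm behind it (press +x).
- eject_lever (a joint): Eject lever, the slim 7 mm rod with a 13 mm ball end, in the other window. Same spring, same angles (0 at rest, 0.3 down). Not to be pressed.
- eject_tip (a point): Top of the ball at the end of the eject lever, about 89 mm above the bench at rest, under the centre of the other window.
- spare_vial_a: Spare loose vial like vial, standing on the bench to the left of the guide, 80 to 110 mm from its centre line. Origin at the centre of its underside.
- spare_vial_b: The same, to the right of the guide.
- amber_bottle: Brown reagent bottle, 72 mm diameter, 150 mm tall, on the bench well to the left. Origin at the centre of its underside.
- beaker: Glass beaker, 70 mm diameter, 85 mm tall, well to the right. Origin at the centre of its underside.
- tip_box: Blue box with clear lid, 120 by 85 by 80 mm, well to the left. Origin at the centre of its underside.
- cap_jar: White jar, 64 mm diameter, 70 mm tall, well to the right. Origin at the centre of its underside.
Things that resemble listed ones, but are neither listed nor needed, are in the scene too. Leave any blue or purple look-alike of the carrier alone.

How it is judged (in metres and radians):
On the way, in this order (a step that is already met when the one before it is completed fails the run):
1. the carrier is pushed home against the stop (x of carrier in the frame of press between -0.005 and 0.005 m), for 0.2 s.
2. with the carrier home, the paddle lever is pressed fully down by the fingers and kept there (all of step 1 and value of joint crimp_lever above 0.25 rad and contact force between the fingers and crimp_lever above 1 N), for 0.7 s.
At the end, for the whole second after the job is handed in: The carrier is home (within 5 mm along the guide) and at rest with the vial upright in its ring, after the crimp lever was held down past 0.25 rad for at least 0.7 s; both levers are back up (under 0.04 rad) (all of step 1 and value of joint each of crimp_lever, eject_lever below 0.04 rad and angle between vial's own z axis and vertical below 0.15 rad and horizontal distance between vial and carrier below 0.055 m and x of vial in the frame of carrier above 0.044 m and z of vial in the frame of carrier below 0.012 m and linear speed of carrier below 0.01 m/s and linear speed of vial below 0.02 m/s); the robot touches nothing.
It fails at once if the robot touches the guard (contact force between any of the fingers, the arm and guard above 0.5 N).
It fails at once if the eject lever is pressed (value of joint eject_lever above 0.06 rad).
It fails at once if the paddle lever is pressed before the carrier is home (value of joint crimp_lever above 0.1 rad and x of carrier in the frame of press below -0.01 m).
It fails at once if the carrier or the vial is lifted or tipped (z of carrier in the frame of press above 0.02 m or angle between carrier's own z axis and vertical above 0.15 rad or z of vial in the frame of carrier above 0.016 m or angle between vial's own z axis and vertical above 0.3 rad).
It fails at once if a bystander is displaced or knocked over (distance of any of spare_vial_a, spare_vial_b, amber_bottle, beaker, tip_box, cap_jar from where it was at the start of the episode above 0.02 m or angle between any of spare_vial_a, spare_vial_b, amber_bottle, beaker, tip_box, cap_jar's own z axis and vertical above 0.3 rad).
It also fails if it takes over 45 s, if anything falls off the work surface, if the arm or the gripper's body presses on something with over 40 N, if the wrist force passes 120 N, or if a joint passes its speed limit or range.

## Working session

There is one attempt and no reset: what is moved stays moved. The work goes in short steps, Python scripts to look and compute and a shell command to move; the robot and the scene stay as the last step left them, time stands still between calls to the robot, and variables do not carry over. Pictures are saved under pics/ and viewed, and the job is handed in when it is done.

```bash
mkdir -p pics; ls
cat > h.py <<'E'
import numpy as np, cv2
from plant import r
def K(p):
    f=240/np.tan(np.radians(p["vfov"])/2)
    return np.array([[f,0,p["cx"]],[0,f,p["cy"]],[0,0,1]]),np.array(p["distortion"],float)
def onz(p,uv,z):
    k,d=K(p); R=np.array(p["R"]);t=np.array(p["t"])
    n=cv2.undistortPoints(np.array([[uv]],float),k,d)[0,0]
    c=-R.T@t; v=R.T@np.array([n[0],n[1],1]); return c+v*(z-c[2])/v[2]
def proj(p,X):
    k,d=K(p); R=np.array(p["R"]);t=np.array(p["t"],float)
    return cv2.projectPoints(np.array(X,float).reshape(-1,1,3),cv2.Rodrigues(R)[0],t,k,d)[0].reshape(-1,2)
def snap(n,f):
    p=r.camera_params(n); im=r.capture(n); cv2.imwrite('pics/'+f,np.ascontiguousarray(im[:,:,::-1])); return p,im
E
python3 - <<'E'
from h import *
for n in ["scene","side","wrist"]:
    p,im=snap(n,n+'0.png')
    print(n,p['vfov'],-np.array(p['R']).T@p['t'])
    for t in ["press","carrier_tab","crimp_pad","eject_tip","vial","guard","carrier"]:
        print(t,[(np.round(d['xy']).tolist(),round(d['p'],2)) for d in r.recognise(t,n)][:4])
print(r.get_state())
E
```

```text
pics
scene 44.38346452385483 [ 1.42218983 -0.61607843  0.88627644]
press [([367.0, 251.0], 0.78)]
carrier_tab [([270.0, 296.0], 0.94), ([250.0, 235.0], 0.81), ([328.0, 228.0], 0.64)]
crimp_pad [([391.0, 222.0], 0.53)]
eject_tip []
vial [([356.0, 241.0], 0.63)]
guard [([368.0, 236.0], 0.71)]
carrier [([329.0, 233.0], 0.7), ([253.0, 236.0], 0.7), ([269.0, 295.0], 0.58), ([366.0, 251.0], 0.53)]
side 51.32872403155871 [ 0.05342026 -0.81308356  0.62177324]
press [([323.0, 248.0], 0.8)]
carrier_tab [([256.0, 330.0], 0.9), ([281.0, 270.0], 0.76), ([375.0, 381.0], 0.72), ([375.0, 314.0], 0.68)]
crimp_pad [([280.0, 269.0], 0.16)]
eject_tip []
vial [([305.0, 249.0], 0.63), ([320.0, 244.0], 0.6)]
guard [([326.0, 225.0], 0.86)]
carrier [([260.0, 332.0], 0.87), ([284.0, 272.0], 0.84), ([373.0, 312.0], 0.8)]
wrist 63.051194358603375 [ 0.67467099 -0.07862918  0.38569956]
press [([383.0, 249.0], 0.83)]
carrier_tab [([503.0, 271.0], 0.96), ([427.0, 24.0], 0.85), ([611.0, 117.0], 0.62)]
crimp_pad [([401.0, 388.0], 0.6)]
eject_tip [([377.0, 245.0], 0.72)]
vial [([435.0, 285.0], 0.55)]
guard [([352.0, 264.0], 0.81)]
carrier [([610.0, 115.0], 0.96), ([433.0, 26.0], 0.85), ([508.0, 274.0], 0.68)]
{'time_s': 1.2, 'joints': array([ 1.65042559e+01,  2.05448193e+01,  6.83389864e-01, -7.45560701e-04,
       -7.01359162e+01, -1.65066075e+01]), 'qd': array([-0.04027243, -0.11578196, -0.02144969, -0.03307641,  0.00417938,
        0.00369925]), 'joint_torque': array([ 2.88605625e-03, -5.82394338e+01,  2.93288898e+01,  7.00223878e+00,
        1.26486630e-02, -6.74885428e-05]), 'tcp_pos': array([ 6.74988235e-01, -4.20155774e-05,  2.26587192e-01]), 'eef_rot': array([-1.79997654e+02,  1.42649013e-03, -9.00026049e+01]), 'contact_force': array([-0.08838618, -0.31576001,  0.25016323]), 'moment': array([-0.02035144, -0.01395398,  0.01948619]), 'gripper_width': 0.087613253279858}
```

View pics/wrist0.png

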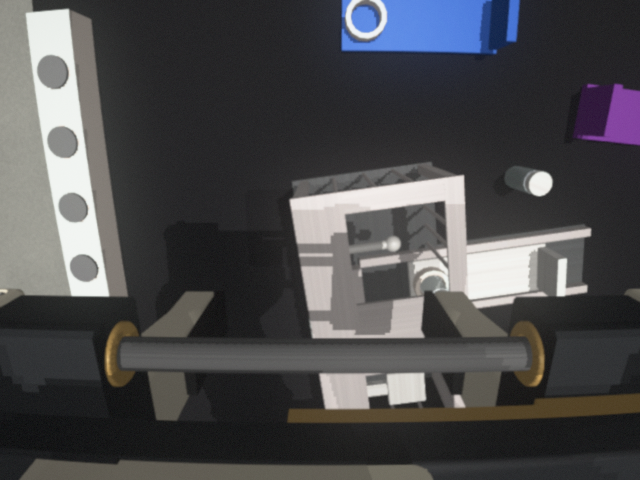

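View pics/side0.png

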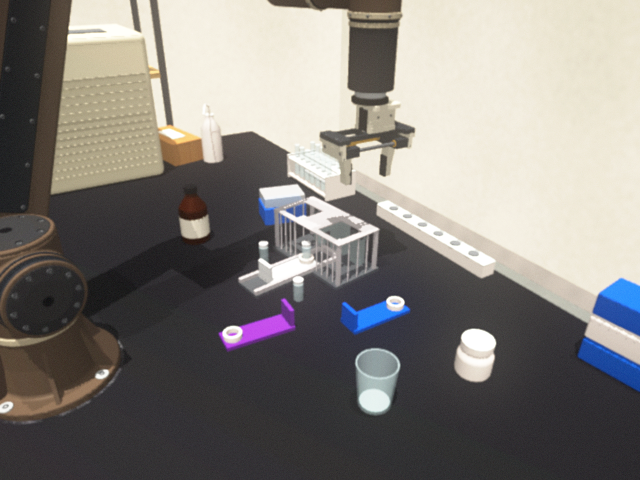

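View pics/scene0.png

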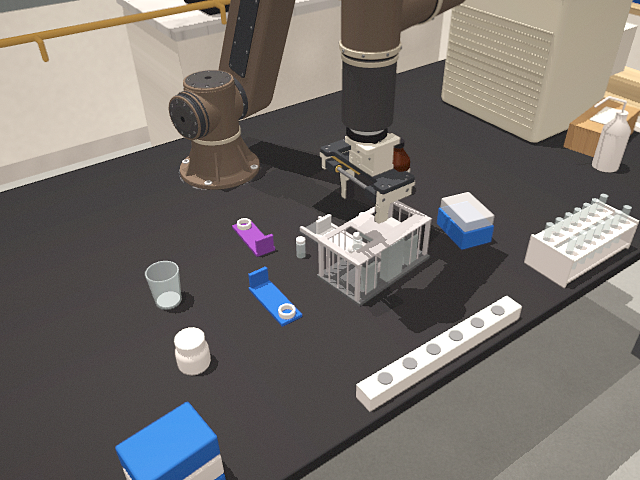

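The wrist view shows the guard corners (front right ≈(465,177), rear right ≈(291,198)), the eject ball at (393,243) in the right window, the white paddle at about (405,388) in the left window, and the tab at about (555,272). The blue and purple look-alikes lie off to the right.

Run:
```python
from h import *
p=r.camera_params("wrist")
for n,uv,z in [("gFR",(465,177),.112),("gRR",(291,198),.112),("eject",(393,242),.089),("tabtop near R",(559,252),.054),("tab near L",(566,293),.054),("winFR",(444,201),.112),("winRR",(346,212),.112),("paddleFL",(424,402),.088),("paddlefr",(421,373),.088)]:
    print(n,onz(p,uv,z).round(4))
s=r.camera_params("side")
im=cv2.imread('pics/side0.png'); cv2.imwrite('pics/side0z.png',cv2.resize(im[180:300,220:400],None,fx=4.4,fy=4.4,interpolation=cv2.INTER_CUBIC))
a=onz(p,(465,177),.112);b=onz(p,(291,198),.112);print(np.linalg.norm(a-b),np.degrees(np.arctan2(*(b-a)[1::-1])))
```

```text
gFR [ 0.5759 -0.0459  0.112 ]
gRR [ 0.6982 -0.0306  0.112 ]
eject [0.6203 0.0085 0.089 ]
tabtop near R [0.4595 0.0282 0.054 ]
tab near L [0.4448 0.0692 0.054 ]
winFR [ 0.5895 -0.0287  0.112 ]
winRR [ 0.6592 -0.0205  0.112 ]
paddleFL [0.5826 0.1627 0.088 ]
paddlefr [0.5881 0.1309 0.088 ]
0.12330016303820412 7.116623185176761
```

View pics/side0z.png

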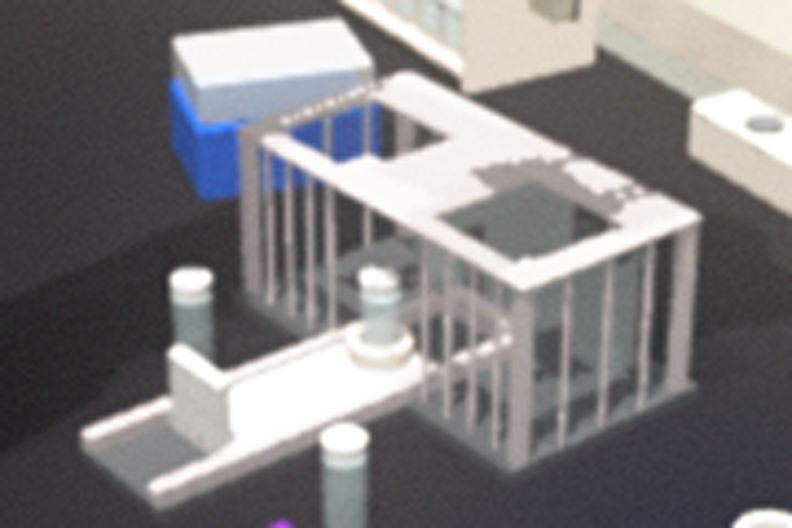

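```bash
python3 -m inch '-0.006 0.030 -0.009 0 0 0 0; -0.006 0.030 -0.009 0 0 0 0; -0.006 0.030 -0.009 0 0 0 0; -0.006 0.030 -0.009 0 0 0 0; -0.006 0.030 -0.009 0 0 0 0; -0.006 0.030 -0.009 0 0 0 0; -0.006 0.030 -0.009 0 0 0 0; -0.006 0.030 -0.009 0 0 0 0; 0 0 0 0 0 -0.12 0; 0 0 0 0 0 -0.12 0; 0 0 0 0 0 -0.12 0; 0 0 0 0 0 -0.12 0; 0 0 0 0 0 -0.12 0; 0 0 0 0 0 -0.12 0; 0 0 0 0 0 -0.12 0; 0 0 0 0 0 -0.12 0; 0 0 0 0 0 -0.12 0; 0 0 0 0 0 -0.12 0' 20
python3 -m inch '0 0 0 0 0 -0.12 0; 0 0 0 0 0 -0.12 0; 0 0 0 0 0 -0.12 0; 0 0 0 0 0 -0.12 0; 0 0 0 0 0 0 0;0 0 0 0 0 0 0'
python3 - <<'E'
from h import *
p,im=snap("wrist","w1.png"); print(-np.array(p['R']).T@p['t'],np.array(p['R']).round(3).tolist(), r.get_state()['joints'])
E
```

```text
time_s: 2.7
tcp_pos: [0.4349, 0.048, 0.2988]
eef_rot: [-180.0, -0.0, -20.9]
contact_force: [0.6, 0.2, 0.0]
gripper_width: 0.0003
time_s: 3.2
tcp_pos: [0.4349, 0.048, 0.2987]
eef_rot: [-180.0, -0.0, 6.0]
contact_force: [-0.3, 0.5, 0.2]
gripper_width: 0.0002
[0.51234502 0.05572869 0.45783156] [[0.105, -0.994, -0.001], [-0.952, -0.101, 0.288], [-0.286, -0.03, -0.958]] [ 3.22896162e+01 -5.17593253e+00 -2.03312634e+01  1.52678846e-04
 -7.48260225e+01  6.37246690e+01]
```

View pics/w1.png

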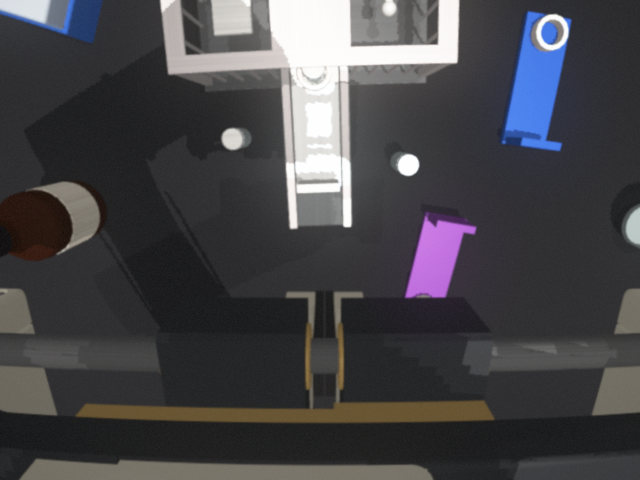

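Run:
```python
import cv2
im=cv2.imread('pics/w1.png'); cv2.imwrite('pics/w1a.png',cv2.resize(im[0:120,150:350],None,fx=4,fy=4,interpolation=cv2.INTER_CUBIC))
cv2.imwrite('pics/w1b.png',cv2.resize(im[0:120,300:500],None,fx=4,fy=4,interpolation=cv2.INTER_CUBIC))
cv2.imwrite('pics/w1c.png',cv2.resize(im[130:240,250:400],None,fx=5,fy=5,interpolation=cv2.INTER_CUBIC))
```

```text
(no output)
```

View pics/w1a.png

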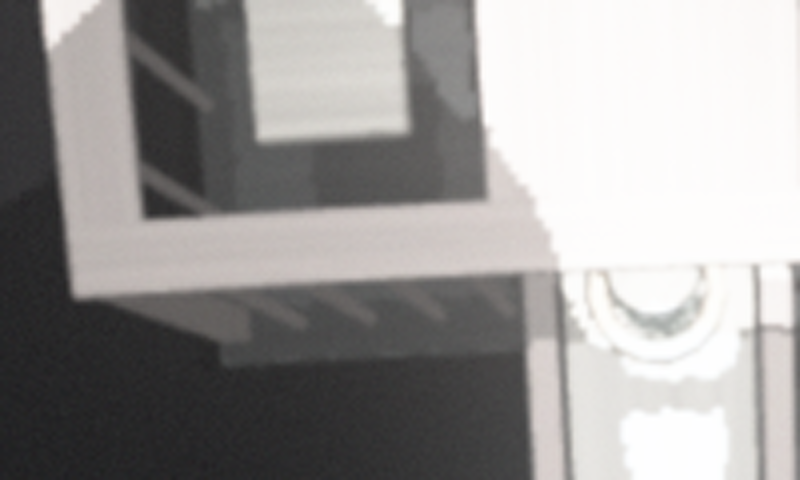

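View pics/w1b.png

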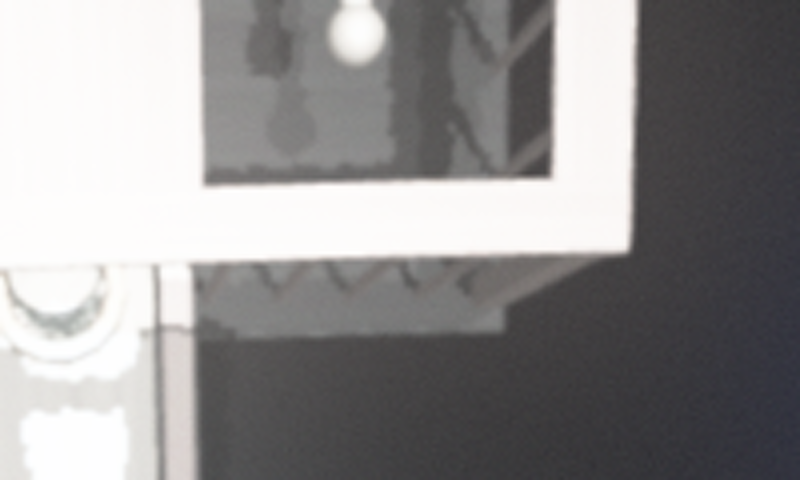

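View pics/w1c.png

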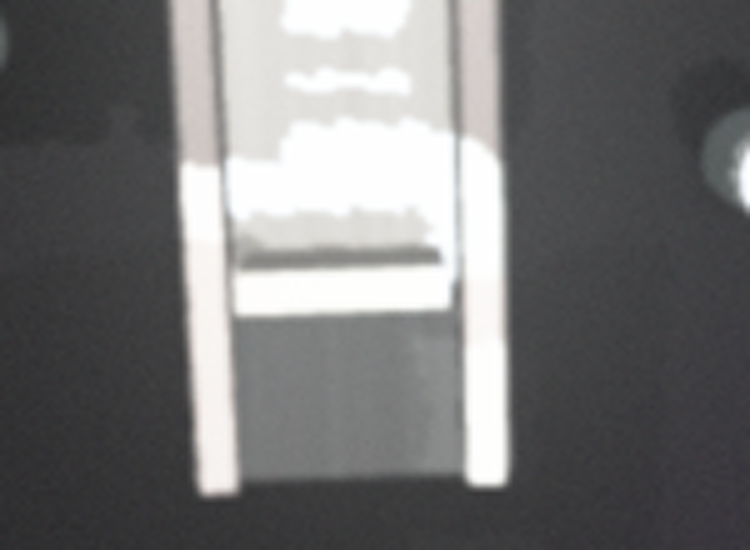

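```bash
cat > fit.py <<'E'
from h import *
from scipy.optimize import least_squares
p=r.camera_params("wrist")
o=[((-5,120,109.5),(168.5,74.1)),((-5,-120,109.5),(457.6,62.1)),((9,104,112),(184.6,54.1)),((9,32,112),(271.3,49.1)),((9,-32,112),(350.1,46.1)),((9,-104,112),(437.6,44.1)),((28,85,88),(214,35.1)),((28,51,88),(252.4,32.8)),((-165,37,18),(289.5,228.5)),((-165,-37,18),(351.3,226.7))]
X=np.array([a for a,_ in o])/1e3;U=np.array([b for _,b in o])
def W(q,X): 
    c,s=np.cos(q[2]),np.sin(q[2]); return np.c_[q[0]+c*X[:,0]-s*X[:,1],q[1]+s*X[:,0]+c*X[:,1],X[:,2]]
f=lambda q:(proj(p,W(q,X))-U).ravel()
s=least_squares(f,[.566,.074,.12],loss='soft_l1'); print(s.x,np.degrees(s.x[2])); print(f(s.x).reshape(-1,2).round(1))
q=s.x;c,sn=np.cos(q[2]),np.sin(q[2])
for uv in [(296.7,193.2),(339.5,191.6)]:
    w=onz(p,uv,.054); d=w[:2]-q[:2]; print(w.round(4),'press',(c*d[0]+sn*d[1]).round(4),(-sn*d[0]+c*d[1]).round(4))
for n,P in [("tabhome",(-.07,0,0)),("pad",(.045,.068,0)),("eject",(.045,-.068,0))]: print(n,W(q,np.array([P])).round(4))
E
python3 fit.py
```

```text
[0.56621531 0.07215474 0.14123845] 8.092366875215962
[[ 1.  -0.2]
 [-2.2  0.2]
 [ 0.6  0.4]
 [ 0.4  0.3]
 [-0.1  0.1]
 [ 0.1  0.1]
 [-0.5 -0. ]
 [-0.3 -0. ]
 [-1.2 -0.9]
 [ 0.9 -1.4]]
[0.4446 0.0774 0.054 ] press -0.1197 0.0223
[0.4509 0.0334 0.054 ] press -0.1196 -0.0222
tabhome [[0.4969 0.0623 0.    ]]
pad [[0.6012 0.1458 0.    ]]
eject [[0.6203 0.0112 0.    ]]
```

```bash
python3 -m inch '0 0 0 0 0 -0.037 0; -0.0085 -0.0027 0 0 0 0 0; -0.0085 -0.0027 0.01 0 0 0 0; 0 0 0.030 0 0 0 0; 0 0 0.030 0 0 0 0; 0 0 0.030 0 0 0 0; 0 0 0.030 0 0 0 0; 0 0 0.030 0 0 0 0; 0 0 0.030 0 0 0 0; 0 0 0.030 0 0 0 0; 0 0 0.030 0 0 0 0; 0 0 0.012 0 0 0 0; 0 0 0.010 0 0 0 0; 0 0 0 0 0 0 0; 0 0 0 0 0 0 0'
python3 - <<'E'
from h import *
p,im=snap("wrist","w2.png"); print(r.get_state())
E
```

```text
time_s: 4.5
tcp_pos: [0.417, 0.0508, 0.0265]
eef_rot: [180.0, 0.1, 8.3]
contact_force: [-0.4, 0.4, -0.2]
gripper_width: 0.0003
{'time_s': 4.55, 'joints': array([ 3.41107499e+01,  1.09984266e+01, -4.49791627e+01,  1.22511896e-02,
       -3.40025037e+01,  6.41780035e+01]), 'qd': array([ 0.02821975, -0.86730061,  0.50567439,  0.1485454 ,  0.09865547,
        0.7053788 ]), 'joint_torque': array([-2.45946815e-02, -3.21559703e+01,  1.70425898e+01,  4.01176706e+00,
        1.09557831e-01, -4.46927932e-02]), 'tcp_pos': array([0.41751577, 0.05108403, 0.02709165]), 'eef_rot': array([-1.79997500e+02, -2.09045350e-02,  8.29890812e+00]), 'contact_force': array([ 0.13152741,  1.19124302, -0.6380279 ]), 'moment': array([-0.12734285, -0.00371061,  0.00822439]), 'gripper_width': 0.0007916129267679261}
```

View pics/w2.png

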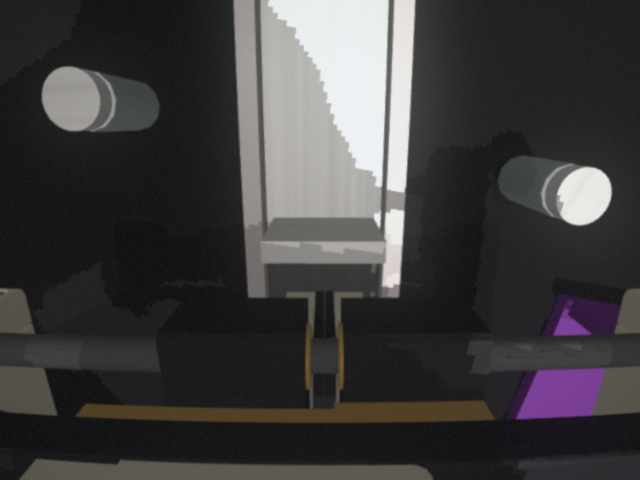

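```bash
python3 -m inch '0.007 0 0 0 0 0 0; 0.007 0 0 0 0 0 0; 0.002 0 0 0 0 0 0; 0.002 0 0 0 0 0 0; 0.002 0 0 0 0 0 0; 0.002 0 0 0 0 0 0; 0.003 0 0 0 0 0 0; 0.003 0 0 0 0 0 0; 0.004 0 0 0 0 0 0; 0.004 0 0 0 0 0 0; 0.004 0 0 0 0 0 0; 0.004 0 0 0 0 0 0; 0.004 0 0 0 0 0 0; 0.004 0 0 0 0 0 0; 0.003 0 0 0 0 0 0; 0.003 0 0 0 0 0 0; 0.002 0 0 0 0 0 0; 0 0 0 0 0 0 0'
```

```text
time_s: 6.05
tcp_pos: [0.4774, 0.0598, 0.0266]
eef_rot: [-180.0, -0.0, 8.4]
contact_force: [-0.4, -0.6, -0.4]
gripper_width: 0.0004
```

```bash
python3 -m inch '0.002 0 0 0 0 0 0; 0.002 0 0 0 0 0 0; 0.002 0 0 0 0 0 0; 0.001 0 0 0 0 0 0; 0.0005 0 0 0 0 0 0;0.0005 0 0 0 0 0 0'
python3 - <<'E'
from h import *
p,im=snap("wrist","w3.png"); snap("side","s3.png");print(r.get_state()['contact_force'])
E
```

```text
time_s: 6.55
tcp_pos: [0.4845, 0.0607, 0.0266]
eef_rot: [180.0, 0.0, 8.4]
contact_force: [-2.7, -0.7, 2.2]
gripper_width: 0.0002
[-2.10287497 -1.07639499  1.12540168]
```

View pics/w3.png

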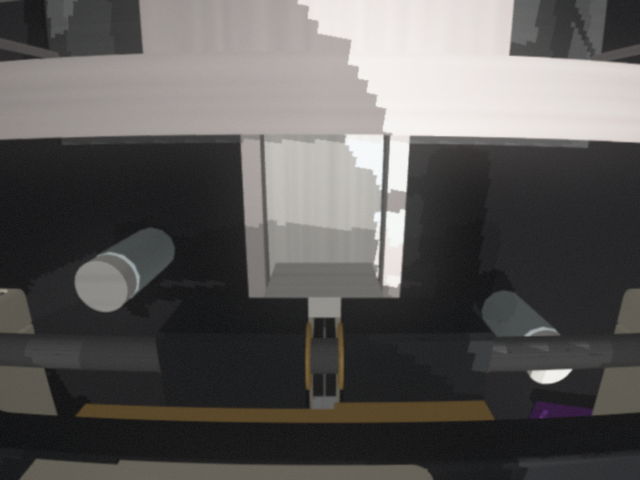

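View pics/s3.png

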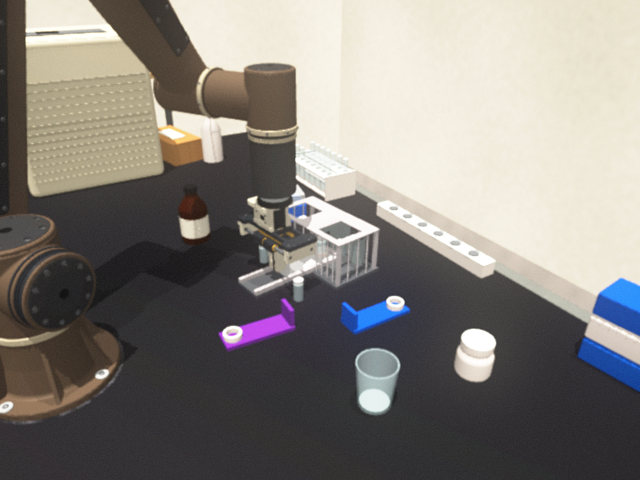

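The carrier is in contact with the fingers and moving; the tab's far edge is at about row 265 in the wrist view. Next I push in small steps and watch for the force to rise at the stop.

```bash
python3 -m inch '0.001 0 0 0 0 0 0; 0.001 0 0 0 0 0 0; 0.001 0 0 0 0 0 0; 0 0 0 0 0 0 0'; python3 -m inch '0.001 0 0 0 0 0 0; 0.001 0 0 0 0 0 0; 0 0 0 0 0 0 0'
```

```text
time_s: 6.98
tcp_pos: [0.4855, 0.0605, 0.0261]
eef_rot: [180.0, 0.2, 8.3]
contact_force: [-8.3, 1.6, 5.6]
gripper_width: 0.0004
time_s: 7.23
tcp_pos: [0.4856, 0.0602, 0.0257]
eef_rot: [179.9, 0.4, 8.3]
contact_force: [-15.4, 1.8, 8.9]
gripper_width: 0.0003
```

```bash
python3 -m inch '0 0 0 0 0 0 0; 0 0 0 0 0 0 0; 0 0 0 0 0 0 0; -0.003 0 0 0 0 0 0; -0.006 0 0 0 0 0 0; -0.012 0 0 0 0 0 0;  -0.012 0 0 0 0 0 0; 0 0 -0.03 0 0 0 0; 0 0 -0.03 0 0 0 0; 0 0 -0.03 0 0 0 0; 0 0 -0.03 0 0 0 0; 0 0 -0.03 0 0 0 0; 0 0 -0.03 0 0 0 0; 0 0 -0.03 0 0 0 0; 0 0 -0.03 0 0 0 0; 0 0 0 0 0 0 0; 0 0 0 0 0 0 0'
python3 - <<'E'
from h import *
p,im=snap("wrist","w4.png")
im=im[:,:,::-1]
cv2.imwrite('pics/w4z.png',cv2.resize(im[0:240,150:470],None,fx=2.5,fy=2.5,interpolation=cv2.INTER_CUBIC))
E
```

```text
time_s: 8.65
tcp_pos: [0.4581, 0.0573, 0.2686]
eef_rot: [-179.9, -0.3, 8.4]
contact_force: [-0.5, -0.6, -1.2]
gripper_width: 0.0004
```

View pics/w4z.png

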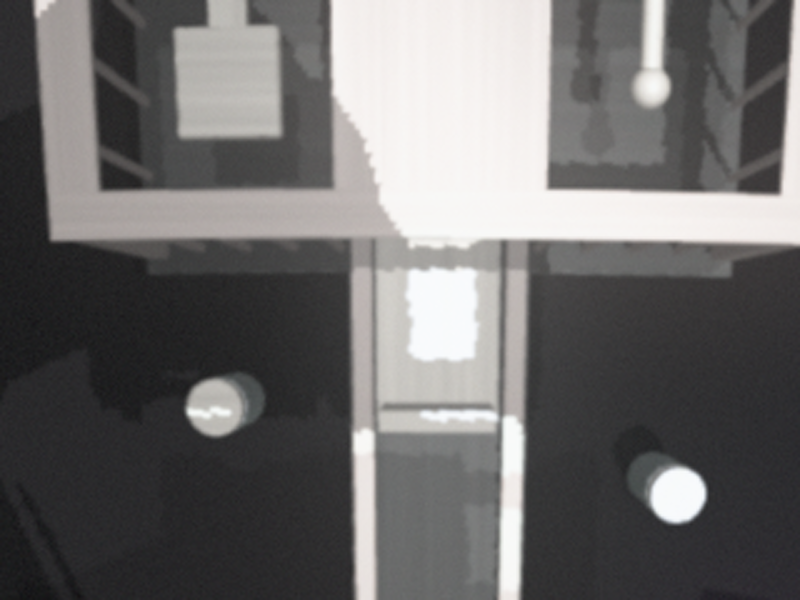

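```bash
python3 - <<'E'
s=open('fit.py').read()
i=s.index('o=[');j=s.index('\nX=')
s=s[:i]+"o=[((-5,120,109.5),(170.5,96.1)),((9,104,112),(189.7,75.7)),((9,32,112),(282.5,75.3)),((9,-32,112),(368.9,75.7)),((9,-104,112),(462.1,77.7)),((28,85,88),(221.3,54.9)),((28,51,88),(262.9,54.1)),((62,85,88),(219.3,11.3)),((62,51,88),(260.9,10.1)),((45,-68,82.5),(410.5,34.9))]"+s[j:]
s=s.replace("(296.7,193.2),(339.5,191.6)","(301.3,172.5),(348.5,172.9)")
open('fit2.py','w').write(s)
E
python3 fit2.py; python3 -c "
from h import *
print(r.get_state()['tcp_pos'],r.get_state()['eef_rot'])"
```

```text
[0.56419092 0.07121519 0.14092861] 8.074614315984444
[[ 0.8  0. ]
 [-0.6  0.7]
 [ 1.   0.1]
 [-0.4  0.2]
 [ 0.8  0.3]
 [-0.7  0.1]
 [-0.3  0.5]
 [-0.6 -1.5]
 [ 0.6 -1. ]
 [-0.3 -0.1]]
[0.4916 0.0838 0.054 ] press -0.0701 0.0226
[0.4977 0.0397 0.054 ] press -0.0702 -0.0219
tabhome [[0.4949 0.0614 0.    ]]
pad [[0.5992 0.1449 0.    ]]
eject [[0.6183 0.0102 0.    ]]
[0.45723896 0.05695206 0.26703809] [-1.79936044e+02 -1.29956481e-01  8.37055031e+00]
```

```bash
python3 -m inch '0.0257 -0.011 0 0 0 0 0; 0.0257 -0.011 0 0 0 0 0; 0.0257 -0.011 0 0 0 0 0; 0.0257 -0.011 0 0 0 0 0; 0.0257 -0.011 0 0 0 0 0; 0.0257 -0.011 0 0 0 0.004 0; 0 0 0.023 0 0 0 0; 0 0 0.023 0 0 0 0; 0 0 0.023 0 0 0 0; 0 0 0.023 0 0 0 0; 0 0 0.023 0 0 0 0; 0 0 0.023 0 0 0 0;0 0 0 0 0 0 0; 0 0 0 0 0 0 0'
python3 - <<'E'
from h import *
for n in ("scene","side"):
    p,im=snap(n,n+"5.png"); im=im[:,:,::-1]
    c=im[120:300,270:470] if n=="scene" else im[110:310,220:420]
    cv2.imwrite('pics/%s5z.png'%n,cv2.resize(c,None,fx=3,fy=3,interpolation=cv2.INTER_CUBIC))
snap("wrist","w5.png")
s=r.get_state();print(s['tcp_pos'],s['eef_rot'],s['contact_force'])
E
```

```text
time_s: 9.87
tcp_pos: [0.5988, 0.1438, 0.1267]
eef_rot: [179.9, 0.2, 8.2]
contact_force: [0.7, 0.9, 1.7]
gripper_width: 0.0006
[0.60076178 0.14477068 0.12992248] [-1.79982169e+02 -1.11397590e-01  8.16703911e+00] [-1.27377006 -0.3804804   0.1916656 ]
```

View pics/scene5z.png

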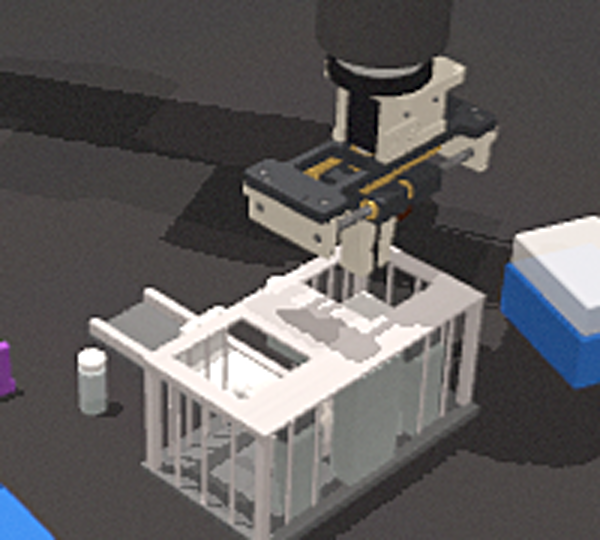

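View pics/side5z.png

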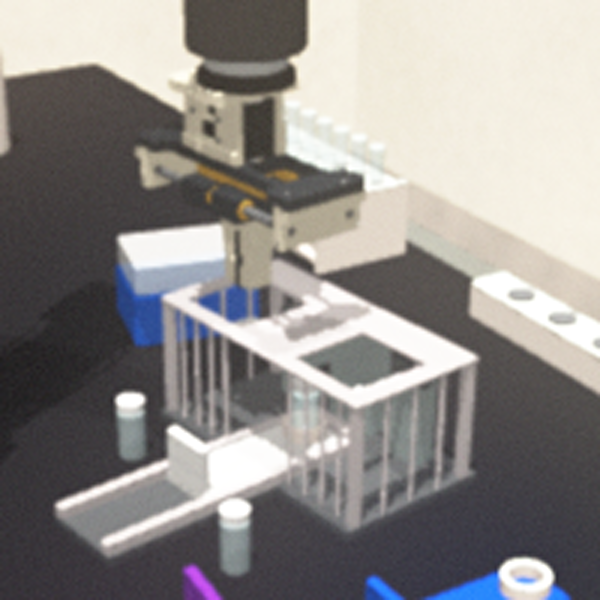

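View pics/w5.png

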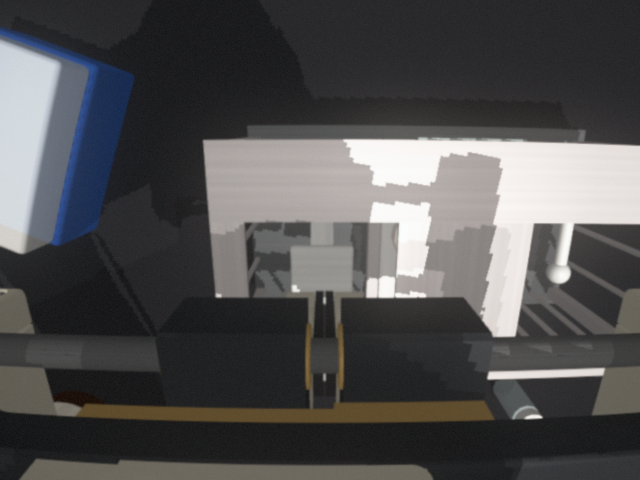

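Run:
```python
from h import *
p=r.camera_params("wrist")
for n,uv,z in [("GRL",(204.5,140.5),.112),("winRL",(245,222),.112),("padRL",(291,246),.088),("padRR",(352,246),.088),("winR_RL?",(534,222),.112)]:
    w=onz(p,uv,z); q=(.5645,.0714,.141); c,s=np.cos(q[2]),np.sin(q[2]); d=w[:2]-q[:2]
    print(n,w.round(4),(c*d[0]+s*d[1]).round(4),(-s*d[0]+c*d[1]).round(4))
d=np.array(r.get_state()['tcp_pos'])[:2]-q[:2]; print('tcp',(c*d[0]+s*d[1]).round(4),(-s*d[0]+c*d[1]).round(4))
```

```text
GRL [0.6655 0.2073 0.112 ] 0.1191 0.1204
winRL [0.631  0.1861 0.112 ] 0.082 0.1042
padRL [0.615  0.1645 0.088 ] 0.0631 0.0851
padRR [0.6197 0.1321 0.088 ] 0.0632 0.0523
winR_RL? [0.6507 0.0509 0.112 ] 0.0825 -0.0324
tcp 0.0462 0.0675
```

```bash
python3 -m inch '0 0 0.012 0 0 0 0; 0 0 0.012 0 0 0 0; 0 0 0.009 0 0 0 0; 0 0 0.002 0 0 0 0; 0 0 0.002 0 0 0 0; 0 0 0.002 0 0 0 0; 0 0 0.002 0 0 0 0; 0 0 0.002 0 0 0 0; 0 0 0.002 0 0 0 0; 0 0 0 0 0 0 0; 0 0 0 0 0 0 0'; python3 -m inch '0 0 0.002 0 0 0 0; 0 0 0.002 0 0 0 0; 0 0 0.002 0 0 0 0; 0 0 0 0 0 0 0; 0 0 0 0 0 0 0'
```

```text
time_s: 10.93
tcp_pos: [0.6002, 0.1446, 0.0839]
eef_rot: [-180.0, -0.0, 8.2]
contact_force: [-0.8, 0.0, 3.0]
gripper_width: 0.0004
time_s: 11.35
tcp_pos: [0.6003, 0.1446, 0.0778]
eef_rot: [-180.0, -0.0, 8.2]
contact_force: [-0.5, 0.5, 5.5]
gripper_width: 0.0004
```

```bash
python3 -m inch '0 0 0.0015 0 0 0 0; 0 0 0.0015 0 0 0 0; 0 0 0.001 0 0 0 0; 0 0 0 0 0 0 0'; python3 -m inch '0 0 0.001 0 0 0 0; 0 0 0.001 0 0 0 0; 0 0 0 0 0 0 0; 0 0 0 0 0 0 0'
```

```text
time_s: 11.68
tcp_pos: [0.6008, 0.1447, 0.0741]
eef_rot: [-180.0, -0.1, 8.2]
contact_force: [-0.2, 0.8, 6.7]
gripper_width: 0.0004
time_s: 12.02
tcp_pos: [0.601, 0.1447, 0.0733]
eef_rot: [-180.0, -0.2, 8.2]
contact_force: [-2.5, -0.7, 13.7]
gripper_width: 0.0004
```

```bash
python3 -m inch '0 0 0.0005 0 0 0 0; 0 0 0 0 0 0 0; 0 0 0 0 0 0 0; 0 0 0 0 0 0 0; 0 0 0 0 0 0 0; 0 0 0 0 0 0 0; 0 0 0 0 0 0 0; 0 0 0 0 0 0 0; 0 0 0 0 0 0 0; 0 0 0 0 0 0 0; 0 0 0 0 0 0 0; 0 0 0 0 0 0 0; 0 0 0 0 0 0 0; 0 0 0 0 0 0 0; 0 0 0 0 0 0 0; 0 0 0 0 0 0 0'
python3 - <<'E'
from h import *
p,im=snap("side","s6.png"); cv2.imwrite('pics/s6z.png',cv2.resize(im[150:310,220:400,::-1],None,fx=4,fy=3.7,interpolation=cv2.INTER_CUBIC))
snap("wrist","w6.png"); print(r.get_state()['contact_force'])
E
```

```text
time_s: 13.35
tcp_pos: [0.6011, 0.1447, 0.0732]
eef_rot: [-180.0, -0.2, 8.2]
contact_force: [-3.4, 0.1, 16.4]
gripper_width: 0.0002
[-3.71879058  0.45234582 16.70487921]
```

View pics/s6z.png

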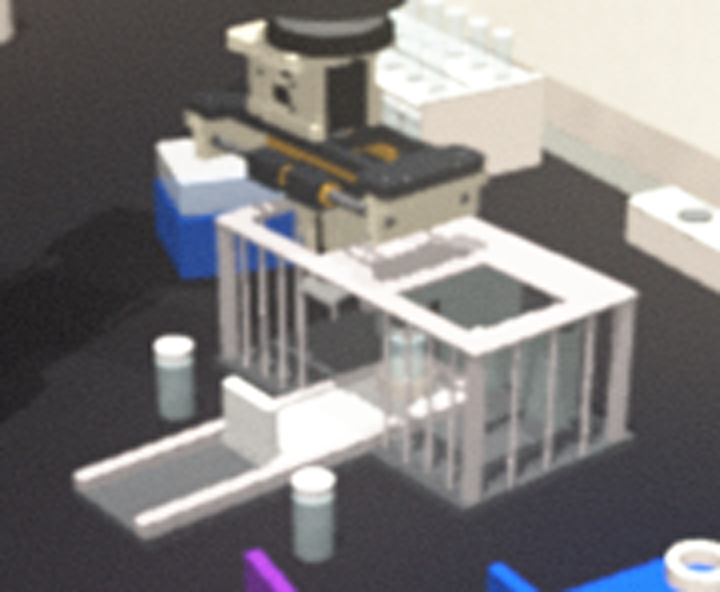

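View pics/w6.png

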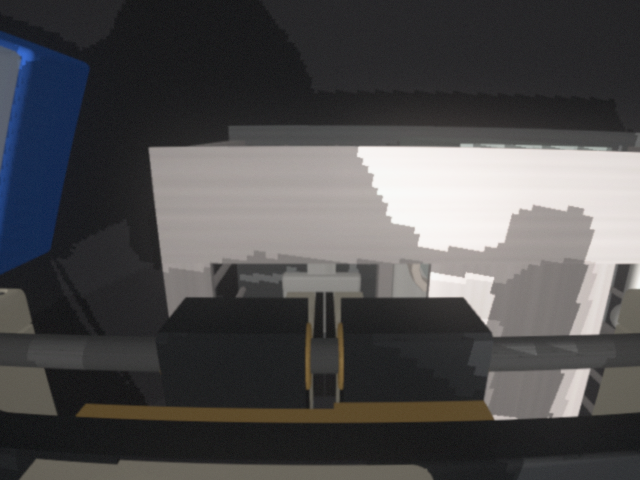

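Run:
```python
from h import *
im=cv2.imread('pics/w6.png'); cv2.imwrite('pics/w6z.png',cv2.resize(im[240:320,200:440],None,fx=3.3,fy=3.3,interpolation=cv2.INTER_CUBIC))
p=r.camera_params("wrist"); q=(.5645,.0714,.141); c,s=np.cos(q[2]),np.sin(q[2])
def W(x,y,z): return (q[0]+c*x-s*y,q[1]+s*x+c*y,z)
print('win',proj(p,[W(.081,.104,.112),W(.081,.032,.112)]).round(1).tolist())
for a in (0,.2,.25,.3):
    print(a,proj(p,[W(.1-.038*np.cos(a),y,.088-.038*np.sin(a)) for y in(.085,.051)]).round(1).tolist())
```

```text
win [[212.1, 265.4], [431.3, 265.9]]
0 [[279.5, 290.3], [364.5, 290.5]]
0.2 [[281.4, 281.5], [362.8, 281.7]]
0.25 [[281.8, 278.9], [362.4, 279.1]]
0.3 [[282.2, 276.2], [362.1, 276.4]]
```

View pics/w6z.png

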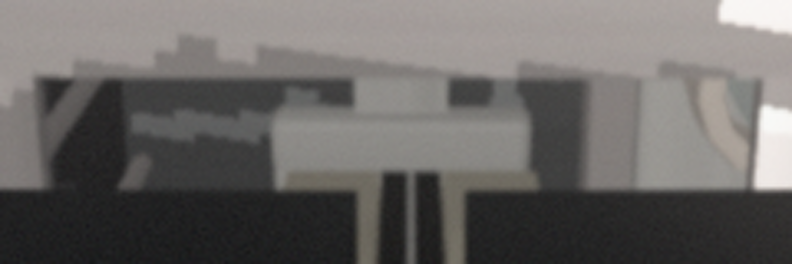

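```bash
python3 -m inch '0 0 0.0008 0 0 0 0; 0 0 0.0007 0 0 0 0; 0 0 0 0 0 0 0; 0 0 0 0 0 0 0; 0 0 0 0 0 0 0; 0 0 0 0 0 0 0; 0 0 0 0 0 0 0; 0 0 0 0 0 0 0; 0 0 0 0 0 0 0; 0 0 0 0 0 0 0; 0 0 0 0 0 0 0; 0 0 0 0 0 0 0; 0 0 0 0 0 0 0; 0 0 0 0 0 0 0; 0 0 0 0 0 0 0; 0 0 0 0 0 0 0'
```

```text
time_s: 14.78
tcp_pos: [0.6012, 0.1447, 0.0727]
eef_rot: [-180.0, -0.2, 8.2]
contact_force: [-6.4, -0.8, 24.5]
gripper_width: 0.0005
```

The force rises steeply with almost no travel, so the lever is on its stop. It has now been held there for well over 2 s. Next I release slowly and withdraw straight up.

```bash
python3 -m inch '0 0 -0.002 0 0 0 0; 0 0 -0.002 0 0 0 0; 0 0 -0.002 0 0 0 0; 0 0 -0.002 0 0 0 0; 0 0 -0.002 0 0 0 0; 0 0 -0.002 0 0 0 0; 0 0 -0.002 0 0 0 0; 0 0 -0.002 0 0 0 0; 0 0 -0.002 0 0 0 0; 0 0 -0.003 0 0 0 0; 0 0 -0.006 0 0 0 0; 0 0 -0.012 0 0 0 0; 0 0 -0.012 0 0 0 0; 0 0 -0.025 0 0 0 0; 0 0 -0.03 0 0 0 0; 0 0 -0.03 0 0 0 0; 0 0 -0.03 0 0 0 0;0 0 -0.03 0 0 0 0; 0 0 0 0 0 0 0; 0 0 0 0 0 0 0'
python3 -m inch '-0.026 0.011 0 0 0 0 0; -0.026 0.011 0 0 0 0 0; -0.026 0.011 0 0 0 0 0; -0.026 0.011 0 0 0 0 0; -0.026 0.011 0 0 0 0 0; -0.026 0.011 0 0 0 0 0; 0 0 0 0 0 0 0; 0 0 0 0 0 0 0; 0 0 0 0 0 0 0'
python3 - <<'E'
from h import *
p,im=snap("wrist","w7.png"); cv2.imwrite('pics/w7z.png',cv2.resize(im[0:240,150:470,::-1],None,fx=2.5,fy=2.5,interpolation=cv2.INTER_CUBIC))
p,im=snap("side","s7.png"); cv2.imwrite('pics/s7z.png',cv2.resize(im[150:310,220:400,::-1],None,fx=4,fy=3.7,interpolation=cv2.INTER_CUBIC))
E
```

```text
time_s: 16.45
tcp_pos: [0.6002, 0.1446, 0.2677]
eef_rot: [-179.9, -0.2, 8.1]
contact_force: [-0.3, -0.1, -0.5]
gripper_width: 0.0004
time_s: 17.2
tcp_pos: [0.4546, 0.0569, 0.2651]
eef_rot: [180.0, 0.0, 8.1]
contact_force: [0.4, -0.0, 0.4]
gripper_width: 0.0005
```

View pics/w7z.png

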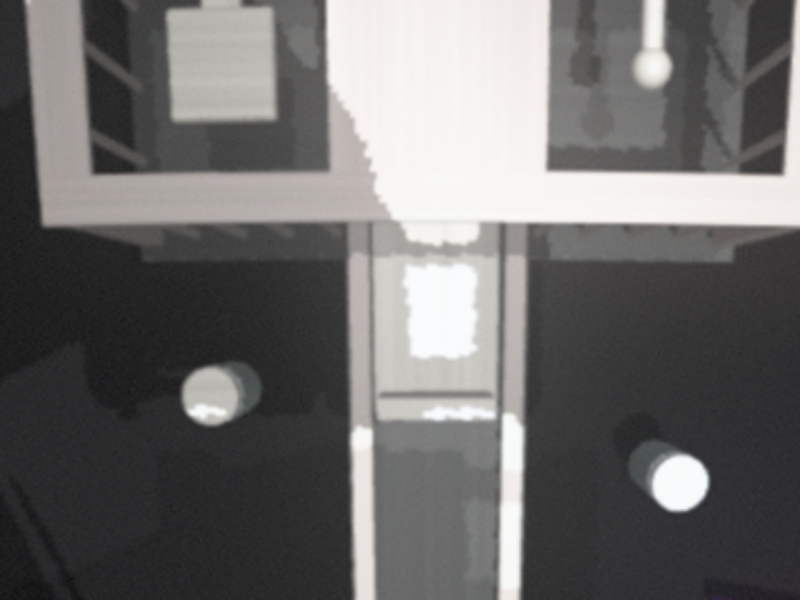

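View pics/s7z.png

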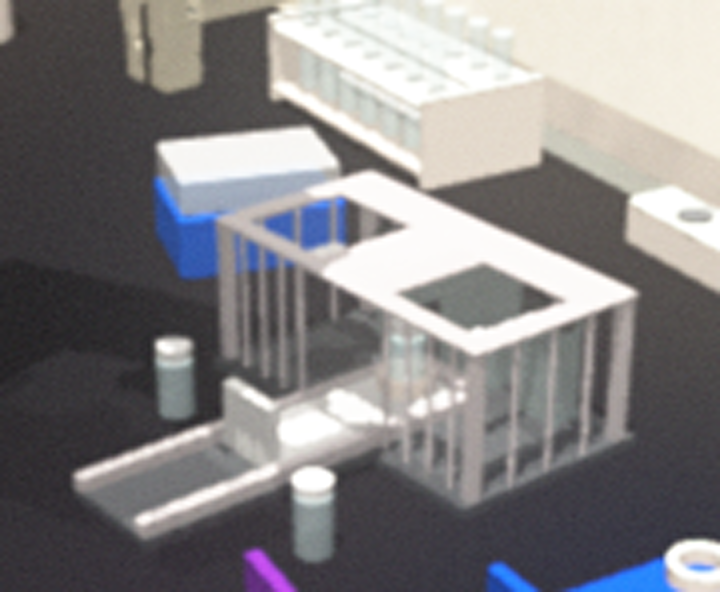

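Run:
```python
from h import *
p=r.camera_params("wrist"); q=(.5645,.0714,.141); c,s=np.cos(q[2]),np.sin(q[2])
for n,(x,y),z in [("tabL",(377,419.5),.054),("tabR",(497,418.5),.054),("winFL",(92,174),.112),("winRFR",(785,174),.112),("padFL",(172,122),.088),("padFR",(277,119),.088),("ball",(652,68),.0825)]:
    w=onz(p,(x/2.5+149.7,y/2.5-.3),z); d=w[:2]-q[:2]; print(n,(c*d[0]+s*d[1]).round(4),(-s*d[0]+c*d[1]).round(4))
```

```text
tabL -0.0683 0.0232
tabR -0.0678 -0.0217
winFL 0.0112 0.1045
winRFR 0.0116 -0.1036
padFL 0.0298 0.0854
padFR 0.0302 0.0517
ball 0.0471 -0.0679
```

Run:
```python
from h import *
print(r.get_state()['time_s']); r.close_job()
```

```text
17.3
the job is handed in; nothing more can be done
```

I pushed the carrier home with the closed fingertips and pressed the paddle lever, in the left window, down onto its stop. I held it there for over 2 s, let it spring back, withdrew, and handed the job in at 17.3 s; no verdict is reported.

**Last checks**
- **Carrier:** it met the stop with a 15 N force rise and no further travel. The final picture puts the tab's near face at x ≈ −0.068 m. The window edge, paddle and ball read about 2 mm too far forward in the same picture, so this corresponds to −0.070 m, which is home.
- **Crimp lever while held:** the fingers were about 73 mm above the bench. Pushing the last 1.5 mm further raised the force from 16 to 24 N while the fingers went down only 0.5 mm. From the image the angle came out at about 0.27 to 0.3 rad. That is above the 0.25 needed, but not a precise reading.
- **Levers at the end:** the paddle shows level and the ball end is at its rest position.
- **Vials:** the loaded vial stands upright in the side view, partly hidden by the guard. The two spare vials look unmoved.
- **Guard:** the forces gave no sign of touching it. The fingers were within about 1.5 mm of the window centre on the way down.
- **Withdrawal:** the arm ended clear of everything, with only sensor noise on the force reading.

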